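# Tip two phones back in the repair stand

### The job

Two smartphones and an empty turquoise case stand in the bays of the slotted beech stand, all leaning forward towards the robot. Push both phones over with the fingertips so that each leans back against the rear of its own bay, screen up to the lamp for inspection. Push gently, do not pinch or lift anything, and leave the case leaning forward and everything else where it is.

Things in the scene. Friction and masses are not known exactly. Their poses are not given: they have to be found in the camera images.
- stand: slotted beech stand, fixed, 83 (x) x 312 (y) x 48 high. Origin: centre of its underside; +x is its rear, -x its front (roughly towards the robot), y along the slot. One slot along y, centred on x = 0, 23 wide, between two solid lips 30 wide, 48 high. 12 mm dividers split it into three bays, 88 long, centred at y = -100, 0, +100. Which thing stands in which bay varies.
- slot_floor (a point): centre of the slot floor of the middle bay, 14 above the counter; the slot is 34 deep. A 10 mm thick plate in a bay can lean about 22 degrees forward, on the front lip's inner top edge, or as far backward, on the rear lip's, and stays either way
- rear_edge (a point): middle of the rear lip's inner top edge, at x = +11.5, 48 high. A phone pushed rearwards near its top (1 to 3 N) swings upright, its foot held by the slot's rear wall; it then needs pushing farther over this edge, its foot sliding to the front wall, up to 22 degrees back; friction may hold it anywhere beyond about 10
- silver_phone: the big cracked smartphone, silver with a dark screen and crack lines, 158 tall x 76 wide x 10 thick, 160 to 250 g, loose in one bay. Origin: centre of its lower edge face; z runs up along it to the top edge, y across its width, -x out of its screen. At the start it leans forward, its z axis tilted 21 to 22 degrees from vertical towards the stand's -x.
- silver_phone_top (a point): centre of the top edge face of the big silver phone, 158 mm up its z axis from its origin; at the start about 160 mm above the counter
- small_phone: the small black smartphone with a dark screen, 134 tall x 64 wide x 10 thick, 110 to 175 g, loose in another bay. Origin: centre of its lower edge face; z runs up along it to the top edge, y across its width, -x out of its screen. At the start it leans forward, its z axis tilted 21 to 22 degrees from vertical towards the stand's -x.
- small_phone_top (a point): centre of the top edge face of the small phone, 134 mm up its z axis from its origin; at the start about 140 mm above the counter
- case: empty turquoise plastic phone case: a shallow open tray with a rectangular camera window in its back, 146 tall x 74 wide x 10 deep, 40 g, loose in the remaining bay. Origin: centre of its lower edge face; z runs up along it to the top edge, y across its width, -x out of its open side. At the start it leans forward, its z axis tilted 21 to 22 degrees from vertical towards the stand's -x.
- case_top (a point): centre of the top edge of the case, 146 mm up its z axis from its origin
- weight: round steel weight with a small knob, 44 in diameter, 43 high, loose on the counter in front of the stand; origin under its centre
- dish: white ceramic dish, 84 in diameter, 22 high, loose in front of the stand; origin under its centre
- screwdriver: stubby black screwdriver, 110 long, lying beyond the stand's +y end; origin under its middle, x along it
- tape: roll of tape, 64 in diameter, 15 high, lying behind the stand; origin under its centre
- jar: small amber jar, 44 in diameter, 50 high, standing beyond the stand's -y end; origin under its centre
- battery: flat grey phone battery, 85 x 50 x 7, lying behind the stand; origin under its centre

How it is judged:
By the outcome, as a careful person would: the job done as asked, in the order asked, and still so for the second after the job is handed in, with the robot touching nothing.
It also fails if it takes over 48 s, if anything falls off the work surface, if the arm or the gripper's body presses on something with over 40 N, if the wrist force passes 120 N, or if a joint passes its speed limit or range.

### The arm

A 6-joint arm with a two-finger parallel gripper is mounted at the origin on the work surface. World frame = base frame: x ahead of the robot, y to its left, z up, the work surface at z = 0. Lengths are in m, angles in rad, forces in N, time in s.
With the tool pointing down it reaches from about 0.275 to 0.725 m from the base axis. Payload 15.9 kg.
Tool frame: the origin (TCP) lies at the centre of the arm's flange, where the gripper is bolted on; the fingertips stand 173 mm ahead of it and the grasp point (between the pads) lies 155 mm ahead of it (manip.grip_depth is the z of the grasp point in the tool frame, in m); z points along the fingers, y is the line along which they close (so a half turn about z gives the same grasp; the last joint's range is limited). The gripper opens to 85 mm and grips with 20 to 120 N. Pads are 22 mm wide; open, the fingers measure 114 mm over their backs; the gripper's body (76 mm by 85 mm) begins 54 mm behind the grasp point. The pads swing forward as they close: fully open they stand 13 mm farther back than shut.
Start: joints at [1.223, 0.213, -0.034, 1.323, 0, 1.571], TCP at [0.17, 0.47, 0.405] pointing down, gripper open.
Joint ranges: [-2.98, 2.98], [-0.74, 1.72], [-1.14, 1.35], [-2.1, 2.04], [-1.57, 1.44], [-3.14, 3.14]. Speed limits (rad/s): [1.89, 1.89, 2.39, 2.57, 3.14, 3.14].

### API

Orientations are given as a unit quaternion [w, x, y, z].
In Python, from bench import manip, viewer gives the robot as it stands.
- The arm moves only by the shell command python3 -m jog 'ROWS'. ROWS is text: rows parted by semicolons, each of 5 numbers parted by spaces: the shift along the tool's x, y, z each as a share of 0.05 m, from -1 to 1, then the turn about the tool's z as a share of 6 degrees, from -1 to 1, then the closure, from -1 (fully open) to 1 (shut). In form: tx ty tz roll fingers; .... A call has exactly 10 rows; each row shifts and turns the commanded pose from where the row before left it, along the tool's axes as they then stand; what a row does not reach is not made up. A row lasts 1/8 s, in which the tool goes at most 62.5 mm and 10.7 degrees, less where a joint would pass 70% of its speed; a pose out of reach is approached as far as the arm can. A call with a number of a shift or a turn outside -1 to 1 is refused whole. A call with a gripper value outside its range is refused whole. The fingers move at their own pace and stop on an object; the grip force is fixed at half the most. Time passes only in rows, so rows that do not move let the fingers close, or fill a call up. It gives the time, the measured TCP pose, the force, the opening and the grip force at its end, in the units of the state.
- manip.read_state(): the state, without advancing time (a new reading comes with each control period).
- viewer.snapshot(name): name is "scene" or "top" or "wrist"; returns a dict with "image" (420x560x3 uint8, red, green, blue), "fx", "fy", "cx", "cy" (pixels), "xyz" and "orientation" of the camera in the world. Camera axes: x right, y down, z forward; pixel columns grow to the right and rows downward; lengths in m; the calibration is good to about 2 mm. A picture is of the moment at which its call begins. There is no depth.
- manip.finish_job(): hands the job in; it is judged then, once.
The state is a dict: "time_s": time; "joint_positions": joint angles; "qvel": joint speeds; "joint_torque": joint torques, N m; "tool_pos": TCP position; "eef_rot": TCP orientation; "ft_force": force on the tool from outside, world axes, zero at the start; "ft_torque": the same for the moment, N m; "opening": finger opening in m; "grasp_force": force on a finger pad.
Only numpy, scipy, OpenCV 4.12 (cv2) and the standard library are available. Lean on these libraries where they do the work, as an engineer would, in place of code of your own. Each camera call takes 0.05 s, during which the arm holds its last target. There are 200 camera calls.

## Working session

There is one attempt and no reset: what is moved stays moved. The work goes in short steps, Python scripts to look and compute and a shell command to move; the robot and the scene stay as the last step left them, time stands still between calls to the robot, and variables do not carry over. Pictures are saved under pics/ and viewed, at most 10 in all, crops included, and the job is handed in when it is done.

```bash
ls; mkdir -p pics; cat > h.py <<'E'
from bench import manip, viewer
import numpy as np, cv2
from scipy.spatial.transform import Rotation as R
def snap(n,f):
    s=viewer.snapshot(n); cv2.imwrite(f,cv2.cvtColor(s["image"],cv2.COLOR_RGB2BGR)); return s
def rot(q): return R.from_quat([q[1],q[2],q[3],q[0]]).as_matrix()
def ray(s,u,v,z):
    d=rot(s["orientation"])@np.array([(u-s["cx"])/s["fx"],(v-s["cy"])/s["fy"],1]); o=np.array(s["xyz"])
    return o+d*(z-o[2])/d[2]
def proj(s,p):
    c=rot(s["orientation"]).T@(np.array(p)-s["xyz"]); return c[0]/c[2]*s["fx"]+s["cx"],c[1]/c[2]*s["fy"]+s["cy"]
E
python3 - <<'E'
from h import *
import pickle
d={}
for n in("scene","top"):
    s=snap(n,f"pics/{n}0.png"); d[n]=s; print(n,s["fx"],s["cx"],s["cy"],s["xyz"],s["orientation"])
pickle.dump(d,open("s0.pkl","wb"))
st=manip.read_state(); print(st)
E
```

```text
pics
scene 542.3927071580141 281.4408715329557 210.65170793369717 [ 1.01912449 -0.14565266  0.94390921] [-0.21649073  0.80986102  0.52559878 -0.1449235 ]
top 535.5281117225217 276.7501244574663 211.14381772580336 [0.31870743 0.0306582  1.26100012] [-0.07988779  0.70855451 -0.69696542  0.07620795]
{'time_s': 0.1, 'joint_positions': array([ 1.22299595e+00,  2.13308794e-01, -3.49817758e-02,  1.32347705e+00,
       -3.94670441e-06,  1.57077327e+00]), 'qvel': array([-0.0006094 , -0.00132868,  0.00150473, -0.00052738,  0.00131125,
        0.00143195]), 'joint_torque': array([-1.72714004e-03, -6.87244463e+01,  4.87809420e+01,  1.21861330e-02,
       -2.65328872e-04, -5.28561813e-06]), 'tool_pos': array([0.1703735 , 0.46994525, 0.40427042]), 'eef_rot': array([-8.20906459e-05,  1.73013642e-01,  9.84919308e-01, -4.78660604e-04]), 'ft_force': array([-0.14669949,  0.76646798, -0.08612401]), 'ft_torque': array([-0.00053309,  0.01688176,  0.04313061]), 'grasp_force': 0.0, 'opening': 0.08517940348314519}
```

View pics/scene0.png

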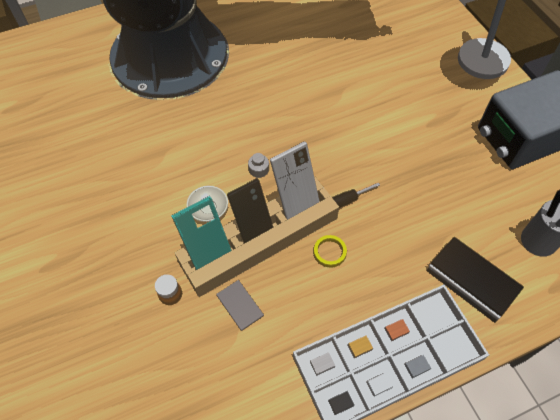

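View pics/top0.png

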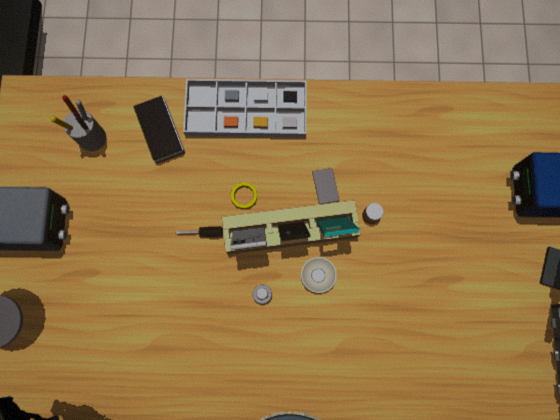

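The scene view shows the stand from behind, with the case at (203,235), the small phone at (252,210) and the silver phone at (295,183). In the top view the stand spans about (222,216)-(358,238), with silver at +y, black in the middle and the case at -y. I'll enlarge the top view.

```bash
python3 - <<'E'
import cv2
a=cv2.imread("pics/top0.png")[190:310,210:370]; cv2.imwrite("pics/c1.png",cv2.resize(a,None,fx=5,fy=5,interpolation=cv2.INTER_CUBIC))
E
```

```text
(no output)
```

View pics/c1.png

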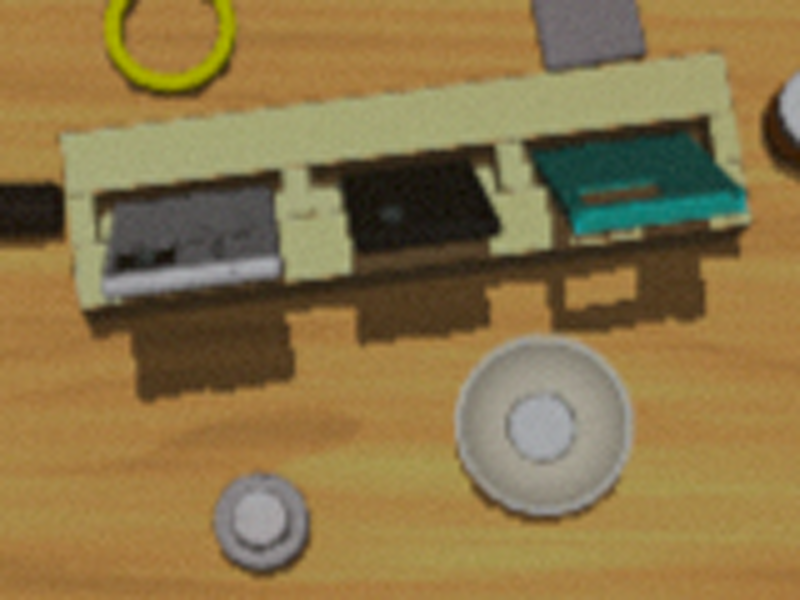

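The enlarged crop shows the stand's top corners at (62,137), (724,53), (748,228) and (85,310). The silver top edge runs (105,285)-(282,268), the black one (355,248)-(498,233) and the case one (578,228)-(745,198).

```bash
python3 - <<'E'
from h import *
import pickle
d=pickle.load(open("s0.pkl","rb")); s=d["top"]; sc=d["scene"]
P=lambda u,v,z: ray(s,u/5+210-.4,v/5+190-.4,z)
c=[P(u,v,.048) for u,v in((62,137),(724,53),(748,228),(85,310))]
print(np.round(c,4)); print([round(np.linalg.norm(c[i]-c[(i+1)%4]),4) for i in range(4)])
o=np.mean(c,0); yv=(c[0]-c[1]+c[3]-c[2]); yv/=np.linalg.norm(yv); xv=np.array([yv[1],-yv[0],0]); o[2]=0
print("o",o,"yaw deg",np.degrees(np.arctan2(xv[1],xv[0])))
L=lambda p:np.round([(p-o)@xv,(p-o)@yv,p[2]],4)
for n,pts,z in(("silver",((105,285),(282,268)),.160),("black",((355,248),(498,233)),.138),("case",((578,228),(745,205)),.148)):
    print(n,[L(P(u,v,z)) for u,v in pts])
for n,(u,v,z) in dict(weight=(262,515,.04),dish=(544,428,.022),dishtopR=(630,428,.022)).items(): print(n,P(u,v,z),L(P(u,v,z)))
np.savez("st.npz",o=o,xv=xv,yv=yv)
im=cv2.imread("pics/scene0.png")
for y in(-.156,.156):
  for x in (-.0415,.0415):
    p=o+x*xv+y*yv; p[2]=.048; print(x,y,np.round(proj(sc,p),1)); u,v=proj(sc,p); cv2.circle(im,(int(round(u)),int(round(v))),2,(0,0,255),-1)
# predicted top corners, rear upper face: foot x~-.0115+..; 
for y0,h,w in((.1,.158,.076),(0,.134,.064),(-.1,.146,.074)):
  t=np.radians(21.5)
  for e in(-1,1):
    x=.006-h*np.sin(t); z=.016+h*np.cos(t); p=o+x*xv+(y0+e*w/2)*yv; p[2]=z; print(y0,x,z); u,v=proj(sc,p); cv2.circle(im,(int(round(u)),int(round(v))),2,(255,0,255),-1)
cv2.imwrite("pics/c2.png",cv2.resize(im[120:310,140:400],None,fx=3,fy=3))
E
```

```text
[[ 0.5755  0.1659  0.048 ]
 [ 0.6205 -0.1412  0.048 ]
 [ 0.5378 -0.151   0.048 ]
 [ 0.4949  0.1522  0.048 ]]
[np.float64(0.3104), np.float64(0.0832), np.float64(0.3063), np.float64(0.0817)]
o [0.55718285 0.00649104 0.        ] yaw deg 8.19906202506346
silver [array([-0.0492,  0.135 ,  0.16  ]), array([-0.0514,  0.0612,  0.16  ])]
black [array([-0.0432,  0.0295,  0.138 ]), array([-0.0445, -0.0317,  0.138 ])]
case [array([-0.0483, -0.0647,  0.148 ]), array([-0.0474, -0.136 ,  0.148 ])]
weight [0.40404112 0.06954259 0.04      ] [-0.1426  0.0842  0.04  ]
dish [ 0.44726728 -0.05917683  0.022     ] [-0.1182 -0.0493  0.022 ]
dishtopR [ 0.44792298 -0.09886642  0.022     ] [-0.1232 -0.0887  0.022 ]
-0.0415 -0.156 [174.6 251.2]
0.0415 -0.156 [195.6 287. ]
-0.0415 0.156 [315.8 175.4]
0.0415 0.156 [340.  205.8]
0.1 -0.051907193822438975 0.16300597574115988
0.1 -0.051907193822438975 0.16300597574115988
0 -0.04311116438105584 0.1406759541095913
0 -0.04311116438105584 0.1406759541095913
-0.1 -0.04750917910174741 0.15184096492537558
-0.1 -0.04750917910174741 0.15184096492537558
```

View pics/c2.png

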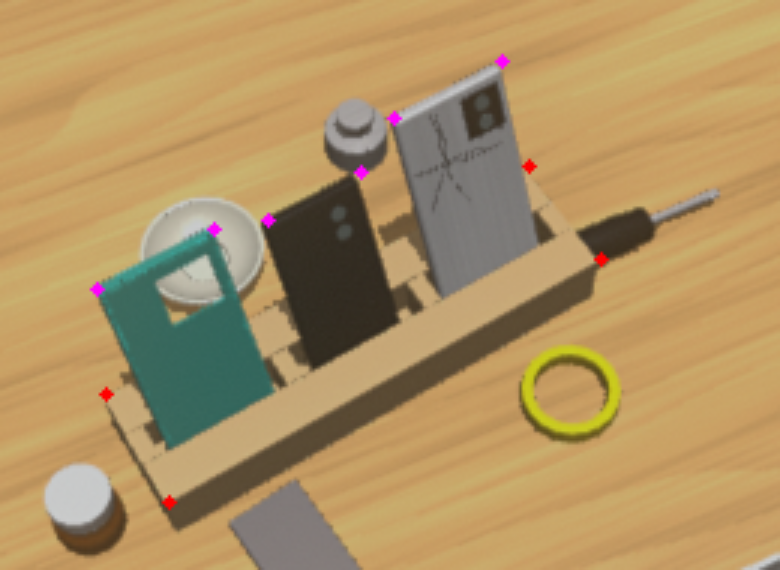

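```bash
python3 -m jog '0 0 0 -0.94 0.3; 0 0 0 -0.94 0.3; 0 0 0 -0.94 0.3; 0 0 0 -0.94 0.3; 0 0 0 -0.94 0.3; -0.4 -0.7 0 0 0.3; -0.4 -0.7 0 0 0.3; -0.4 -0.7 0 0 0.3; -0.4 -0.7 0 0 0.3; -0.4 -0.7 0 0 0.3'
cat >> h.py <<'E'
def loc():
    z=np.load("st.npz"); st=manip.read_state(); Rm=rot(st["eef_rot"]); p=st["tool_pos"]-z["o"]
    print("t",st["time_s"],"local tcp",np.round([p@z["xv"],p@z["yv"],p[2]],4),"yaw err deg",round(float(np.degrees(np.arcsin(np.cross(z["yv"],Rm[:,1])[2]))),2),"tilt",np.round(Rm[:,2],3),"open",round(st["opening"],4),"F",np.round([st["ft_force"]@z["xv"],st["ft_force"]@z["yv"],st["ft_force"][2]],2),"j6",round(st["joint_positions"][5],2))
E
python3 -c "from h import *;loc()"
```

```text
time_s: 1.35
tool_pos: [0.2951, 0.3101, 0.4045]
eef_rot: [-0.0, -0.072, 0.997, -0.0]
ft_force: [1.5, 0.1, 1.7]
opening: 0.0301
grasp_force: 0.0
t 1.35 local tcp [-0.2161  0.3379  0.4045] yaw err deg 0.08 tilt [-0. -0. -1.] open 0.0301 F [ 1.47 -0.08  1.67] j6 0.67
```

```bash
python3 -m jog '-0.4 -0.79 0 0 0.3; -0.4 -0.79 0 0 0.3; -0.4 -0.79 0 0 0.3; -0.4 -0.79 0 0 0.3; -0.4 -0.79 0 0 0.3; -0.4 -0.79 0 0 0.3; 0 0 0.5 0 0.3; 0 0 0.5 0 0.3; 0 0 0.4 0 0.3; 0 0 0.4 0 0.3'
python3 - <<'E'
from h import *
loc()
s=snap("scene","pics/s1.png"); snap("top","pics/t1.png")
a=cv2.imread("pics/s1.png")[100:300,140:400]; b=cv2.imread("pics/t1.png")[180:300,200:380]
b=cv2.resize(b,(390,260)); a=cv2.resize(a,(390,300)); cv2.imwrite("pics/c3.png",np.vstack([cv2.resize(a,(780,600))[:, :]]) )
cv2.imwrite("pics/c3b.png",b)
E
```

```text
time_s: 2.6
tool_pos: [0.4472, 0.0939, 0.3138]
eef_rot: [-0.0, -0.072, 0.997, -0.0]
ft_force: [0.5, 0.1, -0.2]
opening: 0.0299
grasp_force: 0.0
t 2.6 local tcp [-0.0963  0.1022  0.3138] yaw err deg 0.06 tilt [-0.001 -0.    -1.   ] open 0.0299 F [ 0.48 -0.   -0.21] j6 0.06
```

View pics/c3.png

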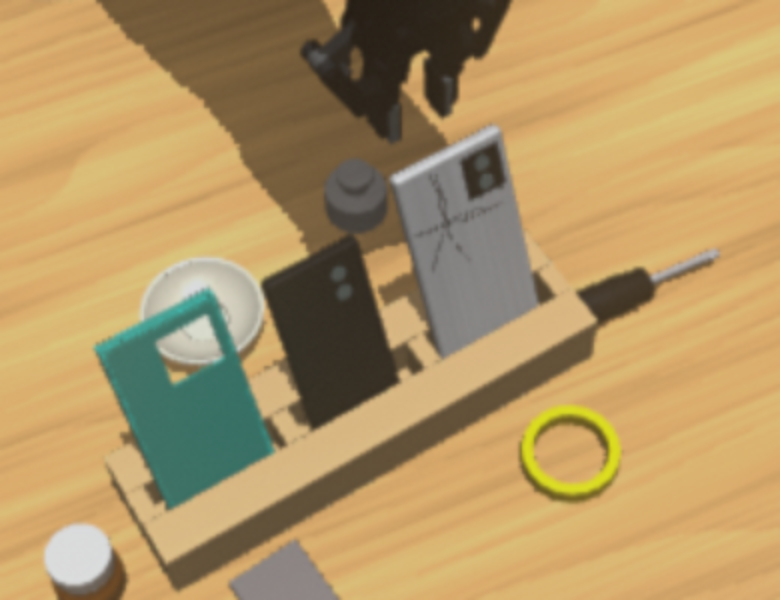

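The fingers, with tips at (393,135) and (440,110), stand in front of the silver phone, centred on it and slightly below its top edge. I'll push gently now.

```bash
python3 -m jog '-0.2 0 0 0 0.3; -0.2 0 0 0 0.3; -0.1 0 0 0 0.3; -0.08 0 0 0 0.3; -0.08 0 0 0 0.3; -0.08 0 0 0 0.3; -0.1 0 0 0 0.3; -0.1 0 0 0 0.3; -0.1 0 0 0 0.3; -0.1 0 0 0 0.3'
python3 -c "from h import *;loc()"
python3 -m jog '-0.1 0 0 0 0.3; -0.1 0 0 0 0.3; -0.1 0 0 0 0.3; -0.1 0 0 0 0.3; -0.1 0 0 0 0.3; -0.1 0 0 0 0.3; -0.1 0 0 0 0.3; -0.1 0 0 0 0.3; 0 0 0 0 0.3; 0 0 0 0 0.3'
python3 -c "
from h import *
loc()
snap('scene','pics/s2.png')
cv2.imwrite('pics/c4.png',cv2.resize(cv2.imread('pics/s2.png')[100:300,140:400],(780,600)))"
```

```text
time_s: 3.95
tool_pos: [0.5042, 0.1022, 0.3147]
eef_rot: [-0.0, -0.072, 0.997, -0.0]
ft_force: [-1.2, -0.4, 0.4]
opening: 0.0298
grasp_force: 0.1
t 3.95 local tcp [-0.0388  0.1023  0.3147] yaw err deg 0.07 tilt [-0. -0. -1.] open 0.0298 F [-1.25 -0.22  0.44] j6 0.06
time_s: 5.2
tool_pos: [0.5433, 0.1079, 0.3147]
eef_rot: [-0.0, -0.072, 0.997, -0.0]
ft_force: [-0.0, 0.7, -0.4]
opening: 0.0296
grasp_force: 0.0
t 5.2 local tcp [0.0008 0.1024 0.3147] yaw err deg 0.08 tilt [-0. -0. -1.] open 0.0296 F [ 0.07  0.67 -0.4 ] j6 0.05
```

View pics/c4.png

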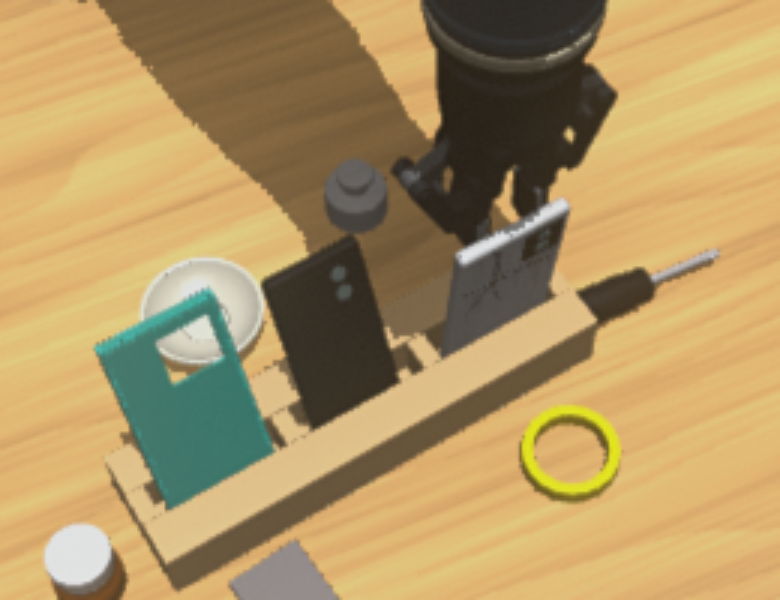

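The silver phone, with its top edge from (460,255) to (568,205), is now near or past upright and square in its bay. I'll keep pushing.

```bash
python3 -m jog '-0.06 0 0 0 0.3; -0.06 0 0 0 0.3; -0.06 0 0 0 0.3; -0.06 0 0 0 0.3; -0.06 0 0 0 0.3; -0.06 0 0 0 0.3; -0.06 0 0 0 0.3; -0.04 0 0 0 0.3; 0 0 0 0 0.3; 0 0 0 0 0.3'
python3 -c "
from h import *
loc()
s=snap('scene','pics/s3.png')
z=np.load('st.npz')
for t in(12,16,20,22):
  a=np.radians(t); out=[]
  for y in(.062,.138):
    p=z['o']+z['yv']*y+z['xv']*(-.0115+.0047*2*0+.005*np.cos(a)+.158*np.sin(a)+.005*np.cos(a)); p[2]=.016+.158*np.cos(a)-.002
    u,v=proj(s,p); out.append(np.round([(u-140)*3,(v-100)*3]))
  print(t,out)
cv2.imwrite('pics/c5.png',cv2.resize(cv2.imread('pics/s3.png')[100:300,140:400],(780,600)))"
```

```text
time_s: 6.5
tool_pos: [0.5661, 0.1112, 0.3147]
eef_rot: [-0.0, -0.072, 0.997, -0.0]
ft_force: [-0.1, 0.4, 0.4]
opening: 0.0303
grasp_force: 0.0
t 6.5 local tcp [0.0238 0.1024 0.3147] yaw err deg 0.07 tilt [-0. -0. -1.] open 0.0303 F [-0.01  0.38  0.37] j6 0.05
12 [array([471., 272.]), array([582., 212.])]
16 [array([481., 287.]), array([592., 227.])]
20 [array([491., 304.]), array([602., 243.])]
22 [array([496., 312.]), array([607., 251.])]
```

View pics/c5.png

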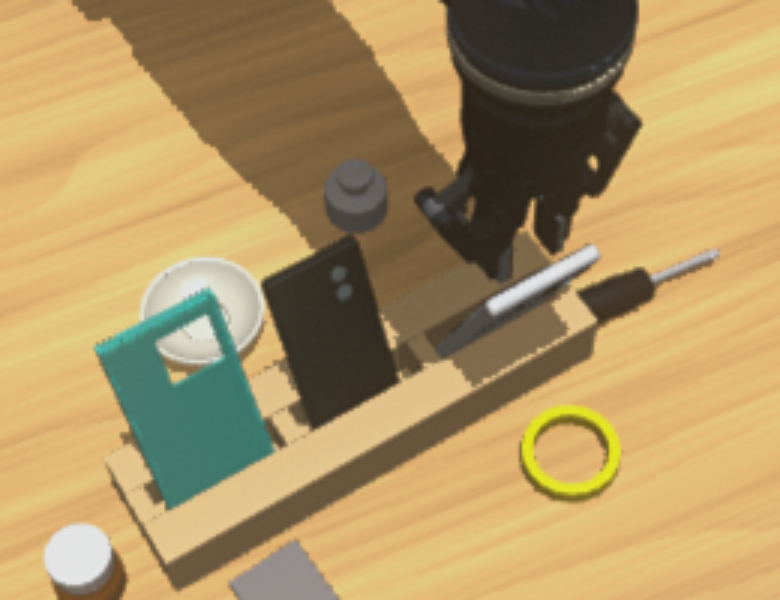

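The silver phone's rear top edge, (498,313)-(600,260), matches the predicted 22° back lean, and the force is about 0. I'll withdraw and move to the small phone.

```bash
python3 -m jog '0.3 0 0 0 0.3; 0.7 0 0 0 0.3; 0.7 0 0 0 0.3; 0.7 0 0 0 0.3; 0 -0.51 0 0 0.3; 0 -0.51 0 0 0.3; 0 -0.51 0 0 0.3; 0 -0.51 0 0 0.3; 0 0 0.22 0 0.3; 0 0 0.22 0 0.3'
python3 -c "from h import *;loc()"
python3 -m jog '-0.2 0 0 0 0.3; -0.2 0 0 0 0.3; -0.2 0 0 0 0.3; -0.1 0 0 0 0.3; -0.08 0 0 0 0.3; -0.08 0 0 0 0.3; -0.08 0 0 0 0.3; -0.1 0 0 0 0.3; -0.1 0 0 0 0.3; -0.1 0 0 0 0.3'
python3 -c "from h import *;loc()"
```

```text
time_s: 7.8
tool_pos: [0.4619, -0.0066, 0.2919]
eef_rot: [-0.0, -0.072, 0.997, 0.0]
ft_force: [-0.4, 0.6, 0.2]
opening: 0.0298
grasp_force: 0.0
t 7.8 local tcp [-0.0962  0.0006  0.2919] yaw err deg 0.06 tilt [-0.  0. -1.] open 0.0298 F [-0.26  0.68  0.21] j6 -0.16
time_s: 9.05
tool_pos: [0.5238, 0.002, 0.2927]
eef_rot: [0.0, -0.072, 0.997, -0.0]
ft_force: [-0.5, -0.5, 0.3]
opening: 0.0298
grasp_force: 0.1
t 9.05 local tcp [-0.0337  0.0003  0.2927] yaw err deg 0.07 tilt [ 0. -0. -1.] open 0.0298 F [-0.53 -0.4   0.33] j6 -0.14
```

```bash
python3 -m jog '-0.1 0 0 0 0.3; -0.1 0 0 0 0.3; -0.1 0 0 0 0.3; -0.1 0 0 0 0.3; -0.1 0 0 0 0.3; -0.1 0 0 0 0.3; -0.1 0 0 0 0.3; -0.1 0 0 0 0.3; -0.08 0 0 0 0.3; -0.08 0 0 0 0.3'
python3 -c "
from h import *
loc()
s=snap('scene','pics/s4.png')
z=np.load('st.npz')
for t in(12,16,20,22):
  a=np.radians(t); out=[]
  for y in(-.032,.032):
    p=z['o']+z['yv']*y+z['xv']*(-.0115+.01*np.cos(a)+.134*np.sin(a)); p[2]=.014+.134*np.cos(a)
    u,v=proj(s,p); out.append(np.round([(u-140)*3,(v-100)*3]))
  print(t,out)
cv2.imwrite('pics/c6.png',cv2.resize(cv2.imread('pics/s4.png')[100:300,140:400],(780,600)))"
```

```text
time_s: 10.3
tool_pos: [0.5712, 0.0089, 0.2927]
eef_rot: [0.0, -0.072, 0.997, 0.0]
ft_force: [0.7, -0.1, -0.1]
opening: 0.0301
grasp_force: 0.0
t 10.3 local tcp [0.0142 0.0004 0.2927] yaw err deg 0.07 tilt [ 0.  0. -1.] open 0.0301 F [ 0.73 -0.17 -0.1 ] j6 -0.13
12 [array([325., 363.]), array([422., 311.])]
16 [array([333., 377.]), array([430., 324.])]
20 [array([342., 391.]), array([438., 338.])]
22 [array([346., 398.]), array([442., 345.])]
```

View pics/c6.png

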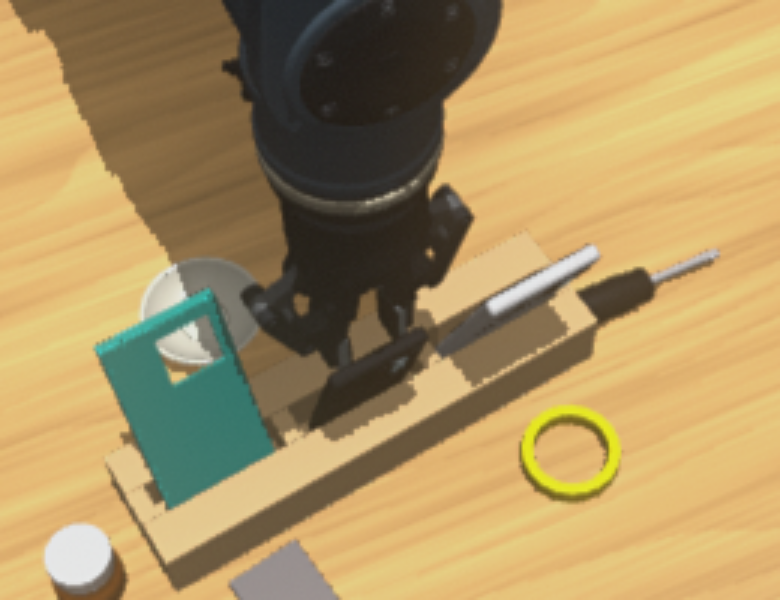

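The small phone's rear top edge is at about (335,393)-(425,343), a back lean near 19-20°, and the case is undisturbed. I'll push a few more mm.

```bash
python3 -m jog '-0.02 0 0 0 0.3; -0.02 0 0 0 0.3; -0.02 0 0 0 0.3; -0.02 0 0 0 0.3; -0.02 0 0 0 0.3; 0 0 0 0 0.3; 0 0 0 0 0.3; 0 0 0 0 0.3; 0 0 0 0 0.3; 0 0 0 0 0.3'
python3 -c "from h import *;loc()"
```

```text
time_s: 11.6
tool_pos: [0.5759, 0.0096, 0.2927]
eef_rot: [-0.0, -0.072, 0.997, -0.0]
ft_force: [0.3, -0.5, -0.2]
opening: 0.0302
grasp_force: 0.0
t 11.6 local tcp [0.0189 0.0004 0.2927] yaw err deg 0.07 tilt [-0. -0. -1.] open 0.0302 F [ 0.22 -0.49 -0.23] j6 -0.13
```

```bash
python3 -m jog '-0.02 0 0 0 0.3; -0.02 0 0 0 0.3; -0.02 0 0 0 0.3; -0.02 0 0 0 0.3; 0 0 0 0 0.3; 0 0 0 0 0.3; 0 0 0 0 0.3; 0 0 0 0 0.3; 0 0 0 0 0.3; 0 0 0 0 0.3'
python3 -c "from h import *;loc()"
python3 -m jog '0.3 0 0 0 0.3; 0.6 0 0 0 0.3; 0.7 0 0 0 0.3; 0.7 0 0 0 0.3; 0.3 0 -0.5 0 0.3; 0.3 0 -0.7 0 0.3; 0.3 0 -0.7 0 0.3; 0.3 0 0 0 0.3; 0 0 0 0 0.3; 0 0 0 0 0.3'
python3 -c "
from h import *
loc()
s=snap('scene','pics/s5.png'); snap('top','pics/t5.png')
a=cv2.resize(cv2.imread('pics/s5.png')[130:300,140:380],(720,510))
b=cv2.imread('pics/t5.png')[190:310,210:370]
cv2.imwrite('pics/c7.png',a); cv2.imwrite('pics/c8.png',cv2.resize(b,(800,600)))"
```

```text
time_s: 12.85
tool_pos: [0.5795, 0.0101, 0.2924]
eef_rot: [-0.001, -0.072, 0.997, -0.0]
ft_force: [-5.0, -0.1, 1.2]
opening: 0.0297
grasp_force: 2.3
t 12.85 local tcp [0.0226 0.0004 0.2924] yaw err deg 0.07 tilt [-0.001 -0.    -1.   ] open 0.0297 F [-4.99  0.57  1.22] j6 -0.13
time_s: 14.1
tool_pos: [0.4068, -0.015, 0.3869]
eef_rot: [-0.0, -0.072, 0.997, 0.0]
ft_force: [-0.4, 0.5, -1.0]
opening: 0.03
grasp_force: 0.0
t 14.1 local tcp [-1.519e-01  2.000e-04  3.869e-01] yaw err deg 0.07 tilt [-0.001  0.    -1.   ] open 0.03 F [-0.31  0.52 -0.96] j6 -0.18
```

View pics/c7.png

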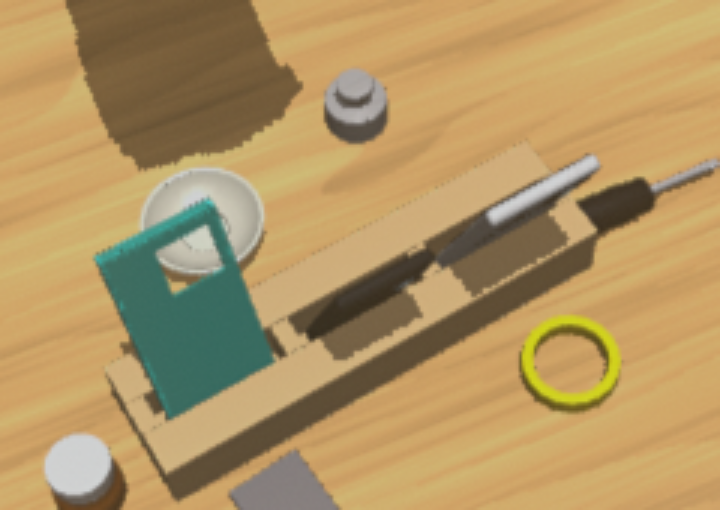

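View pics/c8.png

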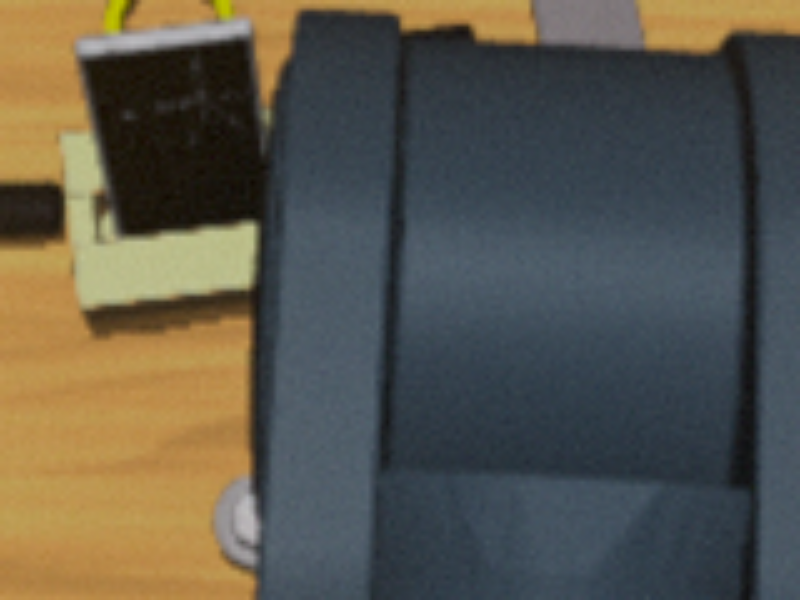

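The final views show the small phone's rear top edge at (340,305)-(433,257), at its back stop (5 N felt). The silver phone is fully back, and the case still leans forward with everything else where it was.

```bash
python3 -c "
from bench import manip
print(manip.finish_job())"
```

```text
the job is handed in; nothing more can be done
None
```

Both phones now lean back against the rear of their bays at about 22°, screens up; the case still leans forward, nothing else appears to have moved, and the job is handed in at about 14 s.

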